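# Find the spacer that fills the line of type

### The job

A gap is left in the nearest lane of the type-setting frame, between its sprung jaw and the row of brass type: find which of the three wooden spacer blocks fills it (by feel: the right one cannot be told by eye), and push that block down until it stands fully home on the lane's floor, upright, with the jaw pressed back against it so that the row is tight. A block that is too thin leaves the row loose and one that is too thick will not go down; leave the two that are not used on the bench, at least 10 cm from the gap, and leave the other things on the bench alone.

Things in the scene. Friction and masses are not known exactly. Their poses are not given: they have to be found in the camera images.
- frame: Setting frame: fixed grey metal tray, 162 x 150 x 38 mm, with three parallel lanes along its y, each holding an immovable row of brass type with a wooden end block facing -y. Work in the lane at its -x edge, nearest the robot, the only one with a sprung jaw. z up. Lane 41 mm wide at the gap; rails 18 mm, cheeks, jaw and row 24 mm above the lane's floor (cheeks' and row's top 6 mm slope as lead-in).
- pocket (a point): Point on the frame: floor of that lane (14 mm above the bench), mid-lane, in the plane of the two fixed metal cheeks beside the jaw. y runs along the lane from the cheeks over the gap to the row; x across it, z up. The gap reaches from y = 0 to the row's wooden end at y = 17.5, 21.5 or 25.5 mm (1.5 mm more than the spacer that belongs); which of them changes at every start and is not reported.
- spring_jaw (a joint): Travel of the sprung steel jaw (m). 0: out, its face 5 mm into the gap; grows as it is pressed back (-y); 0.005: level with the cheeks. 2 N at 0, 4.5 N at 0.005. Its top 14 mm slopes back to y = -2 mm, so a block pushed straight down presses it back (2 to 8 N). With the block down and let go it stands at about 0.0035 if right, 0 to 0.001 if too thin.
- mid_a (a point): Centre, half-way up, of one of three loose plain light-wood spacer blocks standing on the bench: this one 16 mm thick (y), 36 mm wide (x), 50 mm tall (z up), about 40 g, lower edges bevelled 1 mm. Its y goes along the lane, either way round. Fully home in the gap its centre is 25 mm above the lane's floor; its top half stands clear of the frame.
- mid_b (a point): Centre, half-way up, of one of three loose plain light-wood spacer blocks standing on the bench: this one 20 mm thick (y), 36 mm wide (x), 50 mm tall (z up), about 40 g, lower edges bevelled 1 mm. Its y goes along the lane, either way round. Fully home in the gap its centre is 25 mm above the lane's floor; its top half stands clear of the frame.
- mid_c (a point): Centre, half-way up, of one of three loose plain light-wood spacer blocks standing on the bench: this one 24 mm thick (y), 36 mm wide (x), 50 mm tall (z up), about 40 g, lower edges bevelled 1 mm. Its y goes along the lane, either way round. Fully home in the gap its centre is 25 mm above the lane's floor; its top half stands clear of the frame.
- bone_folder: Bystander, to be left alone: flat pale bone folder, 22 x 133 x 8 mm, lying on the bench; origin at the centre of its underside.
- felt_disc: Bystander, to be left alone: round wooden disc with red felt, 62 mm across, 15 mm high, lying on the bench; origin at the centre of its underside.
- wax_block: Bystander, to be left alone: red wax block on a black base, 44 x 52 x 28 mm, lying on the bench; origin at the centre of its underside.
- hole_gauge: Bystander, to be left alone: flat wooden strip with holes, 26 x 105 x 9 mm, lying on the bench; origin at the centre of its underside.

How it is judged:
By the outcome, as a careful person would: the job done as asked, in the order asked, and still so for the second after the job is handed in, with the robot touching nothing.
It also fails if it takes over 61 s, if anything falls off the work surface, if the arm or the gripper's body presses on something with over 40 N, if the wrist force passes 120 N, or if a joint passes its speed limit or range.

### The arm

A 6-joint arm with a two-finger parallel gripper is mounted at the origin on a cart in front of the work surface, level with it; the furniture and walls round the work are solid. World frame = base frame: x ahead of the robot, y to its left, z up, the work surface at z = 0. Lengths are in mm, angles in rad, forces in N, time in s.
With the tool pointing down it reaches from about 350 to 975 mm from the base axis. Payload 7.1 kg.
Tool frame: the origin (TCP) lies at the very end of the fingers, on their centre line; the grasp point (between the pads) lies 19 mm behind it (ctrl.grasp_offset is the distance from the TCP to the grasp point, in mm); z points along the fingers, y is the line along which they close (so a half turn about z gives the same grasp; the last joint's range is limited). The gripper opens to 88 mm and grips with 3 to 60 N. Pads are 20 mm wide; open, the fingers measure 115 mm over their backs; the gripper's body (75 mm by 178 mm) begins 61 mm behind the grasp point.
Start: joints at [1.288, 0.423, 1.63, -0, 1.089, -0.019], TCP at [162.938, 603.371, 222.675] pointing down, gripper open.
Joint ranges: [-3, 3], [-0.9, 2.11], [0.09, 2.58], [-1.31, 4.45], [0.11, 2.69], [-2.54, 2.54]. Speed limits (rad/s): [2.39, 2.39, 3.01, 3.14, 3.14, 3.14].

### API

Orientations are given as a rotation vector (axis times angle).
In Python, from workcell import ctrl, viewer, ticket, models gives the robot as it stands.
- The arm moves only by the tool play_rows, never from a script. Its arguments are lists of equal length, an entry for each row: "dp": the shift along the world's x, y, z in mm, a list of three; "yaw": the turn about the world's z in degrees. In form: {"dp": [[tx, ty, tz], ...], "yaw": [yaw, ...]}. A call has 1 to 8 rows; each row shifts and turns the commanded pose from where the row before left it; what a row does not reach is not made up. A row lasts 1/12 s, in which the tool goes at most 41.7 mm and 7.16 degrees, less where a joint would pass 70% of its speed; a pose out of reach is approached as far as the arm can. A call is refused whole if a number of a shift passes 41.7 or a number of a turn 7.16, either way. A call with a gripper value outside its range is refused whole. "gripper" is the closure, from 0 (fully open) to 1 (shut), set as the call begins (left out, the last holds). The fingers move at their own pace and stop on an object; the grip force is fixed at half the most. Time passes only in rows, so rows that do not move let the fingers close. It gives the time, the measured TCP pose, the force, the opening and the grip force at its end, in the units of the state.
- ctrl.get_obs(): the state, without advancing time (a new reading comes with each control period).
- viewer.get_image(name): name is "scene" or "top" or "wrist"; returns a dict with "pixels" (384x512x3 uint8, red, green, blue), "range_z" (384x512 float32, mm along the optical axis (not along the pixel's ray), 0 where there is no reading), "fx", "fy", "cx", "cy" (pixels), "dist_coeffs" ([k1, k2, p1, p2, k3] as OpenCV has them; the pictures are not rectified), "T" (4x4, takes a point from camera to world coordinates); the wrist camera has in their place "hand_eye" (4x4, takes a point from camera to tool coordinates, whose origin is the TCP and whose axes are the flange's). Camera axes: x right, y up, looking along -z (the intrinsics and any distortion apply to the point x, -y, -z); pixel columns grow to the right and rows downward; lengths in mm; the calibration is good to about 2 mm. A picture is of the moment at which its call begins: read the wrist's pose just before it.
- ticket.close_job(): hands the job in; it is judged then, once.
Trained networks look in a picture, given as the dict that the camera call returned (one of the last four; its "shot" number tells which), for a name from the list of things; names that differ only in an ending like _2 or _b are one class to them, and where a whole thing is asked for, a point or a joint stands for the part that bears it (a point fixed in the world has none). Each returns a list of dicts, best first, with "conf" (0 to 1); they miss things now and then, are a little off and sometimes report something else, mostly with a low value. They report only what shows in the picture. A call takes as long as a camera call.
- models.look_for(picture, name): "bbox" ([centre column, centre row, width, height] in pixels, round what is visible of it).
- models.landmark_of(picture, name): "location" ([column, row] in pixels: a listed point, or the origin of a listed thing).
The state is a dict: "t": time; "qpos": joint angles; "qvel": joint speeds; "joint_torque": joint torques, N m; "ee_pos": TCP position; "orientation": TCP orientation; "ft_force": force on the tool from outside, world axes, zero at the start; "moment": the same for the moment, N m; "width": finger opening in mm; "grasp_force": force on a finger pad.
Only numpy, scipy, OpenCV 4.12 (cv2) and the standard library are available. Lean on these libraries where they do the work, as an engineer would, in place of code of your own. Each camera call takes 0.05 s, during which the arm holds its last target. There are 200 camera calls.

## Working session

There is one attempt and no reset: what is moved stays moved. The work goes in short steps, Python scripts to look and compute and a tool call to move; the robot and the scene stay as the last step left them, time stands still between calls to the robot, and variables do not carry over. Pictures are saved under pics/ and viewed, at most 10 in all, crops included, and the job is handed in when it is done.

Besides the shell and the picture viewer there is one more tool, called after "Emit:" by a JSON object that holds its "api" and its "payload", one argument or row to a line. play_rows: Moves the arm, as the interface text tells. Its arguments: {"type":"object","properties":{"dp":{"type":"array"},"yaw":{"type":"array"},"gripper":{"type":"number"}},"required":["dp","yaw"]}

```bash
mkdir -p pics; cat > h.py <<'E'
import numpy as np, cv2
from workcell import ctrl, viewer, ticket, models
from scipy.spatial.transform import Rotation as R
def shot(name):
    o=ctrl.get_obs(); p=viewer.get_image(name)
    if 'T' in p: T=np.array(p['T'])
    else:
        W=np.eye(4); W[:3,:3]=R.from_rotvec(o['orientation']).as_matrix(); W[:3,3]=o['ee_pos']; T=W@np.array(p['hand_eye'])
    return p,T
def K(p): return np.array([[p['fx'],0,p['cx']],[0,p['fy'],p['cy']],[0,0,1.]])
def rays(p,T,uv):
    n=cv2.undistortPoints(np.array(uv,float).reshape(-1,1,2),K(p),np.array(p['dist_coeffs'],float)).reshape(-1,2)
    return np.c_[n[:,0],-n[:,1],-np.ones(len(n))]
def at_z(p,T,uv,z):
    d=rays(p,T,uv)@T[:3,:3].T; o=T[:3,3]
    return o+d*((z-o[2])/d[:,2])[:,None]
def cloud(p,T):
    h,w=p['range_z'].shape; v,u=np.mgrid[:h,:w]
    d=rays(p,T,np.c_[u.ravel(),v.ravel()])*np.array(p['range_z']).ravel()[:,None]
    return (d@T[:3,:3].T+T[:3,3]).reshape(h,w,3)
def save(p,f,crop=None,s=1):
    im=np.array(p['pixels'])[:,:,::-1]
    if crop: a,b,c,d=crop; im=im[b:d,a:c]
    cv2.imwrite('pics/'+f,cv2.resize(im,None,fx=s,fy=s,interpolation=cv2.INTER_CUBIC))
E
python3 - <<'E'
from h import *
o=ctrl.get_obs(); print(o['t'],o['orientation'],o['width'],ctrl.grasp_offset)
p,T=shot('top'); save(p,'top.png',None,1.5)
C=cloud(p,T); print(T[:3,3].round())
for n in ['frame','pocket','mid_a','bone_folder','felt_disc','wax_block','hole_gauge']:
    for r in models.look_for(p,n)[:4] if n!='pocket' else []: print(n,'box',np.round(r['bbox']),round(r['conf'],2))
    for r in models.landmark_of(p,n)[:4]:
        uv=r['location']; c=C[int(round(uv[1])),int(round(uv[0]))]; print(n,np.round(uv,1),round(r['conf'],2),c.round())
E
```

```text
0.0 [-4.13083095e-01 -3.11412532e+00  2.36478989e-03] 88.1193600212203 18.700000000000003
[ 274.  -60. 1521.]
frame box [195. 180.  53.  56.] 0.87
frame [202.4 188.2] 0.86 [529.  75.  30.]
pocket [207.7 191.1] 0.67 [518.  54.  36.]
mid_a [312.7 162.9] 0.69 [ 623. -297.   52.]
mid_a [304.8 189.5] 0.45 [ 529. -271.   51.]
mid_a [294.2 212.5] 0.38 [ 454. -234.   55.]
bone_folder box [240. 144.  39.   4.] 0.53
bone_folder box [195. 179.  54.  56.] 0.3
bone_folder [239.7 142.7] 0.64 [697. -48.   6.]
felt_disc box [140. 182.  19.  20.] 0.62
felt_disc [139.2 180. ] 0.54 [553. 291.  13.]
wax_block box [345. 194.  17.  16.] 0.75
wax_block [344.1 192.9] 0.72 [ 527. -407.   30.]
hole_gauge box [350. 224.  21.  32.] 0.67
hole_gauge [141.7 181.9] 0.68 [545. 279.  17.]
hole_gauge [348.8 226.6] 0.48 [ 414. -426.   13.]
```

View pics/top.png

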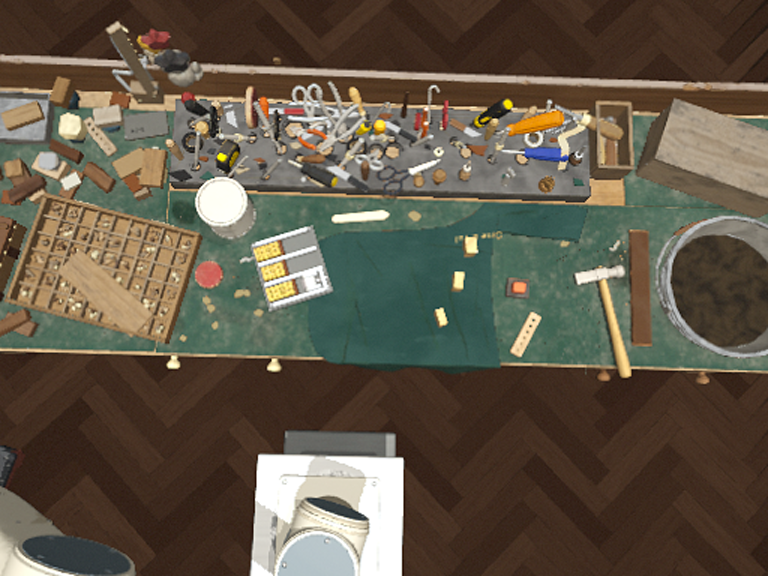

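```bash
python3 - <<'E'
from h import *
p,T=shot('top'); C=cloud(p,T)
# block tops z 40..60
m=((C[...,2]>42)&(C[...,2]<62)&(C[...,1]<-180)&(C[...,0]>380)&(C[...,0]<700)).astype(np.uint8)
n,l,s,c=cv2.connectedComponentsWithStats(m)
for i in range(1,n):
    if s[i,4]<8: continue
    q=C[l==i]; r=cv2.minAreaRect(q[:,:2].astype(np.float32)); print(s[i,4],q.mean(0).round(1),np.round(r[1],1),round(r[2],1))
p,T=shot('scene'); save(p,'scene.png',None,1.5)
E
```

```text
13 [ 677.1 -787.    45.3] [ 8.5 29.9] 36.4
172 [ 664.7 -909.6   51.8] [164.9  36.3] 76.9
47 [ 630.  -741.3   48.4] [11.3 97.3] 55.4
15 [ 651.3 -792.3   50.9] [ 5.2 55.2] 39.3
74 [ 624.6 -301.6   48.8] [35.9 23.3] 6.4
70 [ 544.  -273.9   48.9] [20.2 36.7] 87.5
53 [ 459.9 -236.3   48.6] [34.8 15.9] 19.6
46 [ 419.9 -930.4   50.7] [ 9.3 64.6] 30.9
11 [ 407.  -884.    52.1] [ 4.5 25.3] 1.7
```

The top view shows the frame at about (290,268), tilted about 15°. The blocks are at (471,245), (459,281) and (441,317), roughly 24, 20 and 16 mm thick by the depth measurement.

```bash
python3 - <<'E'
from h import *
o=ctrl.get_obs(); M=R.from_rotvec(o['orientation']).as_matrix(); print(M.round(3)); p=viewer.get_image('wrist'); print(np.array(p['hand_eye']).round(3),p['fx'],p['dist_coeffs'])
# frame orientation from top depth
p,T=shot('top'); C=cloud(p,T)
m=((C[...,2]>24)&(C[...,2]<60)&(abs(C[...,1]-70)<130)&(abs(C[...,0]-530)<130)).astype(np.uint8)
r=cv2.minAreaRect(C[m>0][:,:2].astype(np.float32)); print(r, cv2.boxPoints(r))
E
```

```text
[[-0.965  0.261 -0.   ]
 [ 0.261  0.965 -0.   ]
 [-0.    -0.    -1.   ]]
[[ 0.00000e+00  9.64000e-01  2.67000e-01  7.41900e+01]
 [ 1.00000e+00 -0.00000e+00 -1.00000e-03  7.18000e-01]
 [-1.00000e-03  2.67000e-01 -9.64000e-01 -1.62147e+02]
 [ 0.00000e+00  0.00000e+00  0.00000e+00  1.00000e+00]] 299.53836051675586 [0.00331778 0.         0.         0.         0.        ]
((567.15625, 104.33868408203125), (155.58053588867188, 141.08238220214844), 19.61981201171875) [[470.19623  144.66414 ]
 [517.56854   11.772814]
 [664.1163    64.01323 ]
 [616.74396  196.90456 ]]
```

View pics/scene.png

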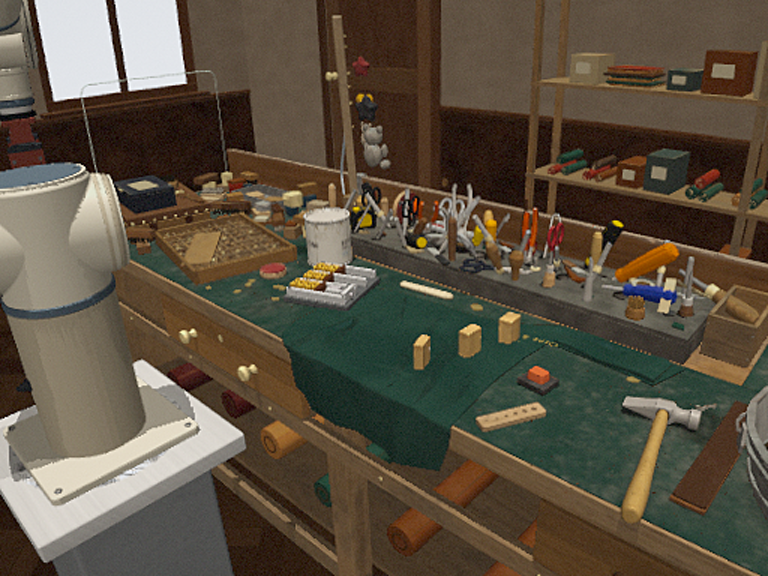

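The scene view confirms the three upright blocks to the right of the frame and the sprung jaw on the frame's right side. I'll move over the gap for a closer look.

Emit:
{"api": "play_rows", "payload": {
  "dp": [
    [21.4, -34, -3],
    [21.4, -34, -3],
    [21.4, -34, -3],
    [21.4, -34, -3],
    [21.4, -34, -3],
    [21.4, -34, -3],
    [21.4, -34, -3],
    [21.4, -34, -3]
  ],
  "yaw": [2.2, 2.2, 2.2, 2.2, 2.2, 2.2, 2.2, 2.2]
}}

```text
t: 1.57
ee_pos: [334.8, 329.8, 198.8]
orientation: [-0.072, 3.14, 0.001]
ft_force: [0.8, -0.5, 0.7]
width: 87.9
grasp_force: 0.0
```

Emit:
{"api": "play_rows", "payload": {
  "dp": [
    [21.4, -34, -9],
    [21.4, -34, -9],
    [21.4, -34, -9],
    [21.4, -34, -9],
    [21.4, -34, -9],
    [21.4, -34, -9],
    [21.4, -34, -9],
    [21.4, -34, -9]
  ],
  "yaw": [2.2, 2.2, 2.2, 2.2, 2.2, 2.2, 2.2, 2.2]
}}

```text
t: 2.23
ee_pos: [506.3, 57.4, 126.5]
orientation: [-0.55, 3.092, -0.0]
ft_force: [0.3, 0.9, 0.7]
width: 87.8
grasp_force: 0.0
```

Emit:
{"api": "play_rows", "payload": {
  "dp": [
    [0, 0, 0],
    [0, 0, 0]
  ],
  "yaw": [0, 0]
}}

```text
t: 2.4
ee_pos: [505.9, 57.6, 126.2]
orientation: [0.541, -3.094, -0.0]
ft_force: [0.2, -0.7, 0.1]
width: 88.0
grasp_force: 0.0
```

```bash
python3 - <<'E'
from h import *
o=ctrl.get_obs(); print(o['t'],o['ee_pos'],R.from_rotvec(o['orientation']).as_matrix()[:,1],o['qpos'],o['ft_force'])
p,T=shot('wrist'); save(p,'w1.png',None,1.5)
import pickle; pickle.dump(({k:p[k] for k in ('pixels','range_z','fx','fy','cx','cy','dist_coeffs')},T),open('w1.pkl','wb'))
for r in models.landmark_of(p,'pocket')[:2]: print(r['location'],r['conf'],at_z(p,T,[r['location']],14))
E
```

```text
2.4 [505.9270802   57.59601883 126.18424737] [-3.39422870e-01  9.40633867e-01  2.08626779e-04] [ 8.99591507e-02  3.98222021e-01  1.95083402e+00  5.30916067e-05
  7.93215109e-01 -1.82717779e+00] [ 0.24170283 -0.65699654  0.14725055]
[263.9, 217.9] 0.94 [[526.44925722  72.5800538   14.        ]]
```

View pics/w1.png

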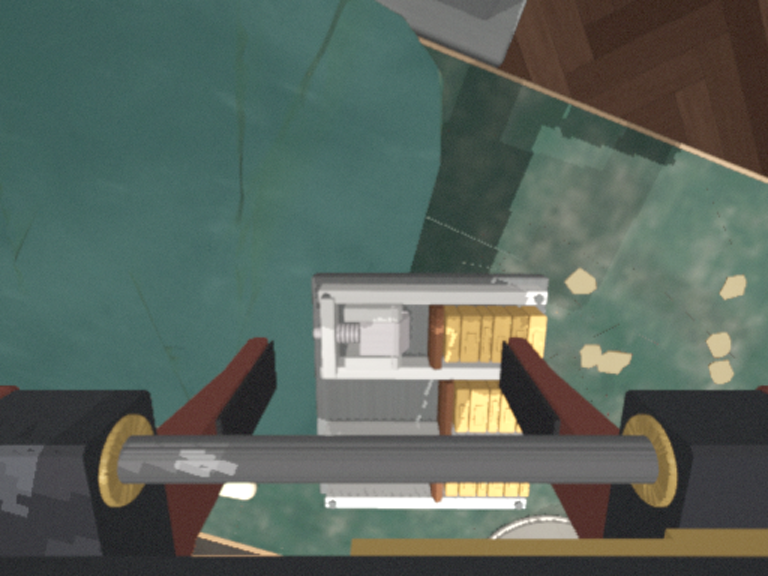

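The wrist view shows the near lane, with the jaw and spring at (380,332), the gap from about (405,335) to (430,335), and the brass row at (490,335). I'll crop in for edges.

```bash
python3 - <<'E'
from h import *; import pickle
p,T=pickle.load(open('w1.pkl','rb')); save(p,'w1c.png',(205,175,371,260),4.8)
C=cloud(p,T); M=T[:3,:3]
xf=np.array([.9406,.3394]);yf=np.array([-.3394,.9406])
for v in (214,218,222,226,230):
    row=C[v,255:310]; print(v,[f"{(c[:2]@yf):.0f}:{c[2]:.0f}" for c in row[::2]])
E
```

```text
214 ['-119:39', '-117:38', '-115:39', '-113:33', '-112:37', '-110:38', '-108:35', '-106:32', '-104:27', '-102:14', '-100:14', '-98:15', '-96:14', '-94:15', '-92:15', '-90:15', '-90:31', '-89:35', '-87:39', '-85:36', '-83:36', '-81:31', '-80:36', '-78:37', '-76:37', '-74:36', '-72:32', '-71:36']
218 ['-119:36', '-117:37', '-115:36', '-113:35', '-112:37', '-110:37', '-108:36', '-106:30', '-104:27', '-102:14', '-100:14', '-98:15', '-96:13', '-94:14', '-92:13', '-90:15', '-90:32', '-88:35', '-87:36', '-85:38', '-83:35', '-81:33', '-80:37', '-78:37', '-76:37', '-74:37', '-72:34', '-71:37']
222 ['-119:36', '-117:36', '-115:36', '-113:36', '-112:36', '-110:38', '-108:35', '-106:33', '-104:27', '-101:13', '-100:14', '-98:14', '-96:14', '-94:14', '-92:14', '-90:14', '-90:32', '-88:36', '-87:38', '-85:39', '-83:37', '-81:34', '-79:36', '-78:37', '-76:37', '-74:37', '-72:33', '-71:37']
226 ['-119:36', '-117:36', '-115:36', '-113:35', '-112:37', '-110:38', '-108:34', '-106:32', '-104:28', '-101:14', '-100:15', '-97:13', '-96:15', '-94:15', '-92:14', '-90:16', '-90:32', '-88:36', '-87:38', '-85:37', '-83:35', '-81:35', '-79:37', '-78:39', '-76:38', '-74:37', '-72:36', '-70:37']
230 ['-119:36', '-117:36', '-115:37', '-113:36', '-112:37', '-110:37', '-108:35', '-106:32', '-104:27', '-101:14', '-100:15', '-97:14', '-96:16', '-94:15', '-92:15', '-90:16', '-90:33', '-88:36', '-87:38', '-85:38', '-83:36', '-81:36', '-79:36', '-78:39', '-76:38', '-74:37', '-72:36', '-70:37']
```

View pics/w1c.png

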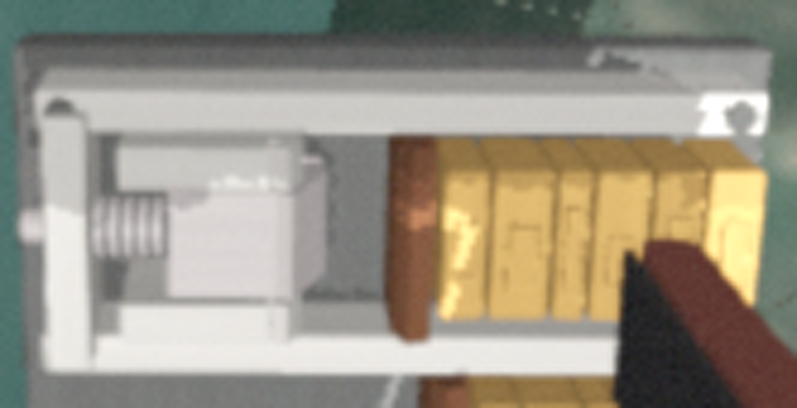

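```bash
python3 - <<'E'
from h import *; import pickle
p,T=pickle.load(open('w1.pkl','rb'))
xf=np.array([.9406,.3394]);yf=np.array([-.3394,.9406])
g=cv2.GaussianBlur(np.array(p['pixels']).astype(np.float32),(0,0),.6)
f=lambda u,v,z:(lambda q:(round(q[0,:2]@xf,1),round(q[0,:2]@yf,1)))(at_z(p,T,[[u,v]],z))
print('grey rows'); 
for v in (214,219,224,229): print(v,[tuple(int(a) for a in g[v,u]) for u in range(262,294)][::1] if v==224 else '')
V=220
print('jaw face z24',f(272.7,V,24),'row face z14',f(285.3,V,14),'row face z32',f(288,V,32))
print('cheek front top crop300 z38',f(205+300/4.8,175+160/4.8,38), 'z32 crop 325?',f(205+303/4.8,175+160/4.8,32))
print('lane sides top rail',f(280,175+136/4.8,32),f(280,175+335/4.8,32))
print('pocket lm',f(263.9,217.9,14))
print('frame ends', f(205+20/4.8,220,20), f(205+768/4.8,190,14))
C=cloud(p,T)
q=C[180:275,270:286].reshape(-1,3)
for v in range(190,262,2): 
    c=C[v,276]; print(f"{c[:2]@xf:.1f}:{c[2]:.0f}",end=' ')
print()
for u in range(205,300,2): c=C[209,u]; print(f"{c[:2]@yf:.1f}:{c[2]:.0f}",end=' ')
E
```

```text
grey rows
214 
219 
224 [(213, 208, 206), (208, 203, 201), (205, 199, 198), (195, 190, 188), (176, 170, 169), (165, 159, 157), (163, 157, 156), (164, 157, 157), (163, 158, 157), (161, 155, 155), (147, 142, 142), (123, 121, 121), (116, 116, 116), (121, 121, 120), (122, 124, 122), (121, 123, 122), (120, 122, 120), (121, 124, 122), (121, 124, 122), (122, 124, 122), (123, 124, 122), (122, 121, 121), (114, 110, 108), (99, 86, 78), (93, 68, 53), (100, 67, 48), (108, 70, 51), (113, 74, 53), (124, 83, 60), (134, 89, 65), (135, 90, 65), (134, 89, 64)]
229 
jaw face z24 (np.float64(518.3), np.float64(-102.4)) row face z14 (np.float64(522.0), np.float64(-89.6)) row face z32 (np.float64(515.4), np.float64(-88.9))
cheek front top crop300 z38 (np.float64(502.4), np.float64(-107.8)) z32 crop 325? (np.float64(504.3), np.float64(-107.1))
lane sides top rail (np.float64(499.6), np.float64(-96.5)) (np.float64(539.9), np.float64(-95.7))
pocket lm (np.float64(519.8), np.float64(-110.4))
frame ends (np.float64(519.8), np.float64(-162.5)) (np.float64(491.9), np.float64(-15.0))
491.2:17 491.2:24 491.1:31 492.7:32 494.6:32 496.8:31 498.4:32 505.8:14 507.5:15 509.6:14 511.9:13 514.1:13 515.6:15 518.0:14 520.1:13 521.7:15 524.2:14 525.8:15 528.3:14 529.8:15 532.4:14 534.0:15 536.6:14 538.8:14 539.8:16 540.3:20 540.1:25 540.3:29 541.4:31 543.0:32 545.2:32 547.2:32 558.0:14 560.2:14 562.3:15 564.3:15 
-169.0:4 -167.0:4 -163.4:13 -161.4:13 -159.3:15 -153.8:39 -152.1:38 -150.3:39 -148.6:38 -147.2:35 -147.2:20 -145.8:15 -144.0:14 -139.9:37 -138.2:37 -136.3:39 -134.7:37 -132.8:38 -131.2:37 -129.3:38 -127.5:38 -125.8:39 -124.1:38 -122.3:38 -120.5:38 -118.8:38 -117.0:38 -115.3:38 -113.4:32 -111.8:38 -110.0:38 -108.1:34 -105.8:20 -103.9:20 -101.7:14 -99.8:14 -98.0:16 -96.0:14 -94.0:14 -92.2:15 -90.3:15 -89.8:29 -88.7:36 -87.2:38 -85.2:36 -83.6:37 -80.9:31 -79.4:33
```

The gap measures about 17.8 mm (cheeks at −107.3, row at −89.5 along the lane), so 17.5 mm and the 16 mm block. The insertion will confirm that by feel. Next I'll move over the thinnest block.

Emit:
{"api": "play_rows", "payload": {
  "dp": [
    [-6, -37, 0],
    [-6, -37, 0],
    [-6, -37, 0],
    [-6, -37, 0],
    [-6, -37, 0],
    [-6, -37, 0],
    [-6, -37, 0],
    [-6, -37, 0]
  ],
  "yaw": [0, 0, 0, 0, 0, 0, 0, 0]
}}

```text
t: 3.17
ee_pos: [457.2, -236.5, 127.3]
orientation: [-0.552, 3.092, -0.0]
ft_force: [-0.2, 0.5, 1.2]
width: 87.6
grasp_force: 0.0
```

Emit:
{"api": "play_rows", "payload": {
  "dp": [
    [0, 0, 0],
    [0, 0, 0]
  ],
  "yaw": [0, 0]
}}

```text
t: 3.33
ee_pos: [457.3, -236.6, 127.1]
orientation: [-0.545, 3.093, -0.0]
ft_force: [0.3, -0.3, 1.4]
width: 88.0
grasp_force: 0.0
```

```bash
python3 - <<'E'
from h import *
o=ctrl.get_obs(); print(o['t'],o['ee_pos'],o['qpos'][5])
p,T=shot('wrist'); save(p,'w2.png',None,1.5)
C=cloud(p,T)
m=((C[...,2]>44)&(C[...,2]<56)&(np.hypot(C[...,0]-460,C[...,1]+236)<45)).astype(np.uint8)
n,l,s,c=cv2.connectedComponentsWithStats(m)
i=1+s[1:,4].argmax(); q=C[l==i]; r=cv2.minAreaRect(q[:,:2].astype(np.float32)); print(s[i],q.mean(0),r)
# image-based
cn=cv2.findContours((l==i).astype(np.uint8),cv2.RETR_EXTERNAL,cv2.CHAIN_APPROX_NONE)[0][0].reshape(-1,2)
w=at_z(p,T,cn,50)[:,:2].astype(np.float32); print(cv2.minAreaRect(w))
E
```

```text
3.3333 [ 457.33575682 -236.60604484  127.11255239] -2.420599349554474
[251 184  20  43 810] [ 456.96699005 -233.4645995    50.01647477] ((457.858154296875, -232.82005310058594), (36.22349166870117, 15.92409610748291), 19.816755294799805)
((457.07098388671875, -233.17291259765625), (36.84565734863281, 15.6602144241333), 19.64946174621582)
```

View pics/w2.png

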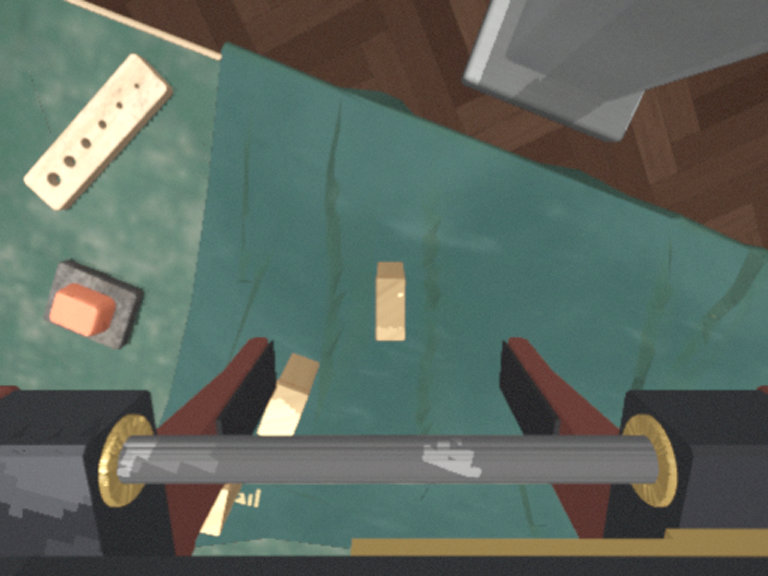

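The block sits at (390,300), centred between the fingers and already aligned with the tool. It measures 15.9 mm thick. I'll descend and grip.

Emit:
{"api": "play_rows", "payload": {
  "dp": [
    [0, 3.3, -25],
    [0, 0, -25],
    [0, 0, -25],
    [0, 0, -15],
    [0, 0, -10],
    [0, 0, 0]
  ],
  "yaw": [0, 0, 0, 0, 0, 0]
}}

```text
t: 3.88
ee_pos: [456.5, -230.8, 25.1]
orientation: [0.551, -3.09, -0.004]
ft_force: [-0.5, 0.4, 0.1]
width: 87.8
grasp_force: 0.0
```

Emit:
{"api": "play_rows", "payload": {
  "dp": [
    [0, 0, 0],
    [0, 0, 0],
    [0, 0, 0],
    [0, 0, 0],
    [0, 0, 0],
    [0, 0, 0],
    [0, 0, 0],
    [0, 0, 0]
  ],
  "yaw": [0, 0, 0, 0, 0, 0, 0, 0],
  "gripper": 1
}}

```text
t: 4.55
ee_pos: [457.4, -233.5, 26.8]
orientation: [-0.547, 3.093, -0.0]
ft_force: [-0.7, 0.3, 0.9]
width: 37.7
grasp_force: 0.0
```

Emit:
{"api": "play_rows", "payload": {
  "dp": [
    [0, 0, 0],
    [0, 0, 0],
    [0, 0, 0],
    [0, 0, 0],
    [0, 0, 0],
    [0, 0, 0],
    [0, 0, 0],
    [0, 0, 0]
  ],
  "yaw": [0, 0, 0, 0, 0, 0, 0, 0]
}}

```text
t: 5.22
ee_pos: [457.3, -233.3, 26.6]
orientation: [0.548, -3.093, -0.0]
ft_force: [0.8, -0.1, -0.3]
width: 15.5
grasp_force: 30.0
```

Emit:
{"api": "play_rows", "payload": {
  "dp": [
    [0, 0, 20],
    [0, 0, 25],
    [4, 15, 15],
    [7, 35, 0],
    [8, 39, 0],
    [8, 39, 0],
    [8, 39, 0],
    [8, 39, 0]
  ],
  "yaw": [0, 0, 0, 0, 0, 0, 0, 0.26]
}}

```text
t: 5.88
ee_pos: [500.3, -25.6, 86.8]
orientation: [-0.554, 3.092, -0.0]
ft_force: [0.7, -0.1, -0.9]
width: 15.6
grasp_force: 30.0
```

Emit:
{"api": "play_rows", "payload": {
  "dp": [
    [8, 39, 0],
    [8, 39, 0],
    [8, 28, 0],
    [5.5, 5.5, 0],
    [0, 0, 0],
    [0, 0, 0]
  ],
  "yaw": [0, 0, 0, 0, 0, 0]
}}

```text
t: 6.38
ee_pos: [529.5, 83.9, 86.5]
orientation: [0.556, -3.091, 0.0]
ft_force: [-0.6, -0.6, -0.5]
width: 15.9
grasp_force: 30.0
```

```bash
python3 - <<'E'
from h import *
o=ctrl.get_obs(); print(o['t'],o['ee_pos'],o['width'],o['ft_force'],o['moment'])
y=R.from_rotvec(o['orientation']).as_matrix()[:2,1]; print(np.degrees(np.arctan2(y[1],y[0])))
p,T=shot('wrist'); save(p,'w3.png',(170,150,370,300),4)
import pickle; pickle.dump(({k:p[k] for k in ('pixels','range_z','fx','fy','cx','cy','dist_coeffs')},T),open('w3.pkl','wb'))
C=cloud(p,T); t=o['ee_pos']
m=((C[...,2]>104)&(C[...,2]<116)&(np.hypot(C[...,0]-t[0],C[...,1]-t[1])<30))
w=C[m][:,:2]-t[:2]; print(m.sum(),C[m].mean(0)); 
yf=y; xf=np.array([yf[1],-yf[0]]); a=w@xf; b=w@yf; print('x',np.percentile(a,[1,50,99]),'y',np.percentile(b,[1,50,99]))
E
```

```text
6.3833 [529.54037445  83.89082465  86.47452151] 15.949386142657653 [-0.55920036 -0.5790213  -0.49830085] [ 0.05674749  0.03585604 -0.01598791]
110.40131712750062
2352 [525.57350535  84.07939264 109.89454018]
x [-17.47430617  -5.73539213  15.41842762] y [-14.03542916   1.33279228  17.19676883]
```

View pics/w3.png

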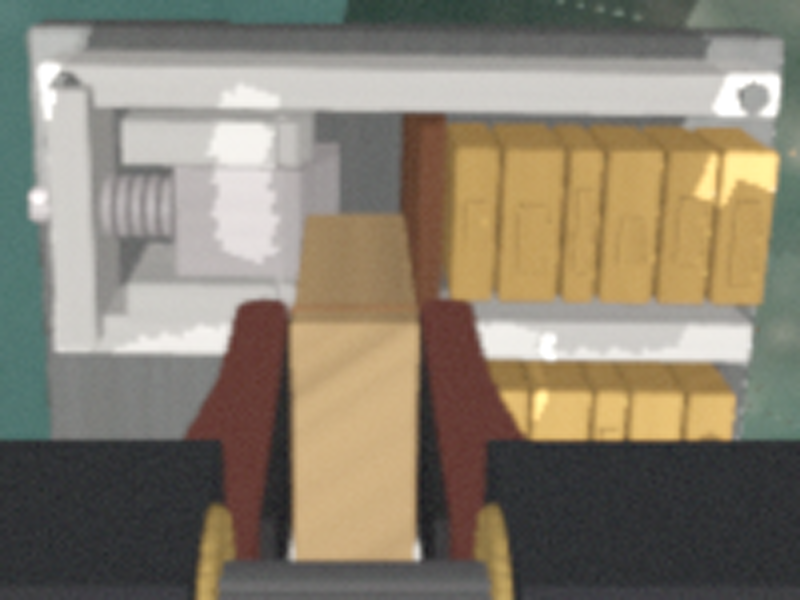

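The view shows the gripped block at (355,320–560) in the crop, upright. Behind it are the jaw face at x≈340 and the row face at x≈402. I'll use these to cancel any camera bias.

```bash
python3 - <<'E'
from h import *; import pickle
p,T=pickle.load(open('w3.pkl','rb')); t=np.array([529.54,83.89])
xf=np.array([.9400,.3412]);a=np.radians(110.1);yf=np.array([np.cos(a),np.sin(a)]);xf=np.array([yf[1],-yf[0]])
f=lambda n,x,y,z:(lambda q:print(n,np.round([(q[0,:2]-t)@xf,(q[0,:2]-t)@yf],2)))(at_z(p,T,[[170+x/4-.4,150+y/4-.4]],z))
f('topL',293,315,110);f('topR',418,315,110);f('botL',303,214,59.5);f('botR',404,214,59.5)
f('jaw z24 ',340,185,24);f('row z14',402,150,14);f('row z14b',402,200,14);f('row z32',408,150,32)
f('cheek front z32',314,140,32);f('rail top near inner z32',360,114,32);f('rail far inner z32',600,304,32)
f('rail inner L',110,114,32); f('rail inner R',740,112,32)
E
```

```text
topL [-18.48  -6.27]
topR [-18.57   9.2 ]
botL [-16.28  -7.09]
botR [-16.37   9.56]
jaw z24  [-11.48  -1.36]
row z14 [-16.11  11.02]
row z14b [-5.62 11.19]
row z32 [-20.52  11.36]
cheek front z32 [-22.33  -6.13]
rail top near inner z32 [-27.3    2.38]
rail far inner z32 [ 9.85 48.94]
rail inner L [-27.05 -43.74]
rail inner R [-28.06  72.47]
```

Emit:
{"api": "play_rows", "payload": {
  "dp": [
    [-6.9, -1.4, 0],
    [0, 0, -8],
    [0, 0, -8],
    [0, 0, -4],
    [0, 0, 0],
    [0, 0, 0]
  ],
  "yaw": [0, 0, 0, 0, 0, 0]
}}

```text
t: 6.93
ee_pos: [522.6, 82.5, 66.1]
orientation: [0.554, -3.091, -0.0]
ft_force: [0.6, 1.0, -0.7]
width: 16.0
grasp_force: 30.0
```

Emit:
{"api": "play_rows", "payload": {
  "dp": [
    [0, 0, -2],
    [0, 0, -2],
    [0, 0, -2],
    [0, 0, 0]
  ],
  "yaw": [0, 0, 0, 0]
}}

```text
t: 7.27
ee_pos: [522.8, 82.8, 60.4]
orientation: [0.555, -3.092, -0.0]
ft_force: [-0.8, 0.6, -0.4]
width: 16.0
grasp_force: 30.0
```

Emit:
{"api": "play_rows", "payload": {
  "dp": [
    [0, 0, -2],
    [0, 0, -2],
    [0, 0, -2],
    [0, 0, 0]
  ],
  "yaw": [0, 0, 0, 0]
}}

```text
t: 7.6
ee_pos: [523.1, 82.7, 54.5]
orientation: [-0.555, 3.092, -0.0]
ft_force: [1.3, -0.3, -0.9]
width: 15.8
grasp_force: 30.0
```

Emit:
{"api": "play_rows", "payload": {
  "dp": [
    [0, 0, -2],
    [0, 0, -2],
    [0, 0, 0]
  ],
  "yaw": [0, 0, 0]
}}

```text
t: 7.85
ee_pos: [523.4, 82.8, 50.7]
orientation: [-0.555, 3.091, -0.0]
ft_force: [0.7, -0.8, 0.8]
width: 15.8
grasp_force: 30.0
```

Bottom should be about 24 mm up and the jaw should be pushing by now, but no force shows. I'll check visually.

```bash
python3 - <<'E'
from h import *
o=ctrl.get_obs(); print(o['t'],o['ee_pos'],o['width'],o['ft_force'],o['moment'])
p,T=shot('wrist'); save(p,'w4.png',(170,150,370,300),4)
import pickle; pickle.dump(({k:p[k] for k in ('pixels','range_z','fx','fy','cx','cy','dist_coeffs')},T),open('w4.pkl','wb'))
E
```

```text
7.85 [523.4047218   82.81934454  50.74204752] 15.807895509323082 [ 0.6784806  -0.75108696  0.79969394] [-0.00353315 -0.22213668 -0.09217454]
```

View pics/w4.png

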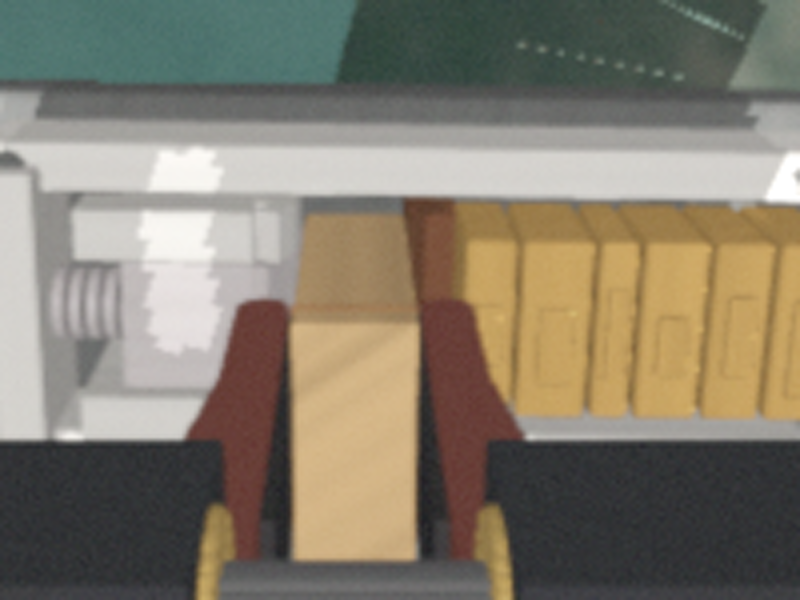

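The block is inside the gap, with the row face at x≈404 just by its right side, and there is no jamming. I'll continue down.

Emit:
{"api": "play_rows", "payload": {
  "dp": [
    [0, 0, -2],
    [0, 0, -2],
    [0, 0, -2],
    [0, 0, 0]
  ],
  "yaw": [0, 0, 0, 0]
}}

```text
t: 8.23
ee_pos: [523.3, 82.8, 44.6]
orientation: [-0.555, 3.091, -0.0]
ft_force: [2.1, -1.4, 0.6]
width: 16.1
grasp_force: 30.0
```

Emit:
{"api": "play_rows", "payload": {
  "dp": [
    [0, 0, -1.5],
    [0, 0, -1.5],
    [0, 0, -1],
    [0, 0, 0]
  ],
  "yaw": [0, 0, 0, 0]
}}

```text
t: 8.57
ee_pos: [523.0, 82.7, 40.6]
orientation: [-0.555, 3.092, -0.0]
ft_force: [1.0, -2.5, 4.2]
width: 15.8
grasp_force: 30.0
```

Emit:
{"api": "play_rows", "payload": {
  "dp": [
    [0, 0, -1],
    [0, 0, 0]
  ],
  "yaw": [0, 0]
}}

```text
t: 8.73
ee_pos: [523.1, 82.7, 40.6]
orientation: [-0.555, 3.092, -0.0]
ft_force: [-1.9, -3.3, 17.2]
width: 15.6
grasp_force: 30.0
```

Emit:
{"api": "play_rows", "payload": {
  "dp": [
    [0, 0, -1],
    [0, 0, 0]
  ],
  "yaw": [0, 0]
}}

```text
t: 8.9
ee_pos: [523.1, 82.7, 40.6]
orientation: [-0.555, 3.092, -0.0]
ft_force: [-6.1, -3.6, 28.4]
width: 15.9
grasp_force: 30.0
```

It stopped hard at TCP 40.6, exactly the expected home height, so the floor is reached. I'll relieve the push, release and retreat.

Emit:
{"api": "play_rows", "payload": {
  "dp": [
    [0, 0, 2],
    [0, 0, 0]
  ],
  "yaw": [0, 0]
}}

```text
t: 9.07
ee_pos: [522.9, 82.6, 40.9]
orientation: [-0.555, 3.092, -0.0]
ft_force: [-0.4, -3.8, 5.7]
width: 15.9
grasp_force: 30.0
```

Emit:
{"api": "play_rows", "payload": {
  "dp": [
    [0, 0, 0],
    [0, 0, 0],
    [0, 0, 0],
    [0, 0, 0],
    [0, 0, 0],
    [0, 0, 0],
    [0, 0, 0],
    [0, 0, 0]
  ],
  "yaw": [0, 0, 0, 0, 0, 0, 0, 0],
  "gripper": 0.4
}}

```text
t: 9.73
ee_pos: [522.9, 82.8, 40.6]
orientation: [0.555, -3.092, -0.0]
ft_force: [-0.4, -0.1, -0.6]
width: 52.6
grasp_force: 0.0
```

Emit:
{"api": "play_rows", "payload": {
  "dp": [
    [0, 0, 10],
    [0, 0, 15],
    [0, 0, 20],
    [0, 0, 20],
    [0, 0, 20],
    [0, 0, 0],
    [0, 0, 0],
    [0, 0, 0]
  ],
  "yaw": [0, 0, 0, 0, 0, 0, 0, 0]
}}

```text
t: 10.4
ee_pos: [522.6, 82.7, 125.6]
orientation: [0.555, -3.092, -0.0]
ft_force: [0.0, -0.2, 0.3]
width: 52.6
grasp_force: 0.0
```

```bash
python3 - <<'E'
from h import *
import pickle
o=ctrl.get_obs(); print(o['t'],o['ee_pos'],o['width'],o['ft_force'])
p,T=shot('wrist'); save(p,'w5.png',(170,150,370,300),4)
C=cloud(p,T)
a=np.radians(110.1);yf=np.array([np.cos(a),np.sin(a)]);xf=np.array([yf[1],-yf[0]])
m=(C[...,2]>54)&(C[...,2]<75)&(np.hypot(C[...,0]-523,C[...,1]-83)<40); q=C[m]
print(m.sum(),q.mean(0),'ztop',np.percentile(q[:,2],[5,50,95]),'x',np.percentile(q[:,:2]@xf,[1,99]),'y',np.percentile(q[:,:2]@yf,[1,99]))
A=np.c_[q[:,:2]-q[:,:2].mean(0),np.ones(len(q))]; print('slope deg',np.degrees(np.linalg.lstsq(A,q[:,2],rcond=None)[0][:2]))
pickle.dump(({k:p[k] for k in ('pixels','range_z','fx','fy','cx','cy','dist_coeffs')},T),open('w5.pkl','wb'))
E
```

```text
10.4 [522.59104416  82.72894781 125.58226855] 52.63185322217558 [ 0.01708121 -0.24735661  0.30939147]
918 [521.42659496  84.1172595   64.09757383] ztop [62.38760392 64.35505481 65.42853154] x [502.08394299 537.42169019] y [-107.65727258  -92.58928297]
slope deg [2.28470344 1.44417859]
```

View pics/w5.png

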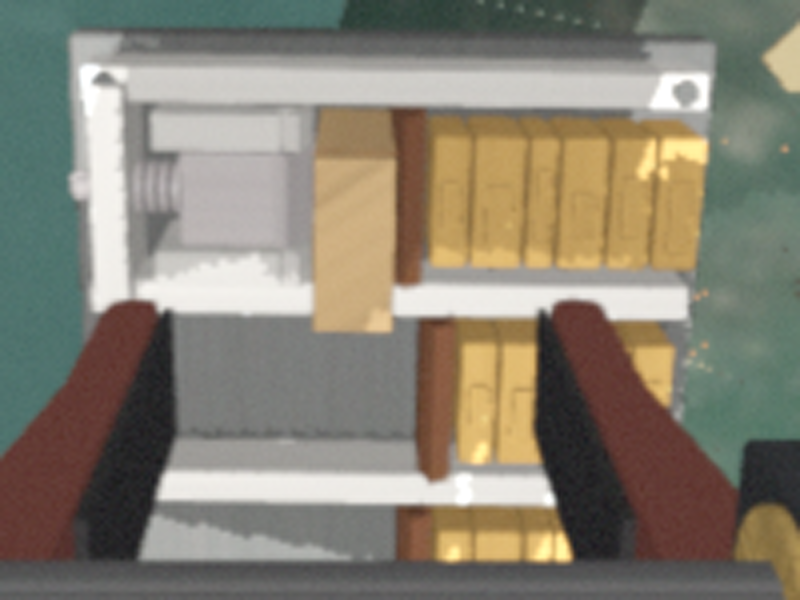

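The block stands upright against the row with its top at 64 mm (home), and the spring looks shorter. I'll quantify the jaw travel from the jaw's back edge in both pictures.

```bash
python3 - <<'E'
from h import *; import pickle
a=np.radians(110.1);yf=np.array([np.cos(a),np.sin(a)]);xf=np.array([yf[1],-yf[0]])
s=np.arange(-165,-80,.5)
for f in ('w1','w5'):
    p,T=pickle.load(open(f+'.pkl','rb')); g=np.array(p['pixels']).astype(np.float32).mean(2)
    Ti=np.linalg.inv(T)
    def prof(xs,z):
        out=[]
        for x in xs:
            P=np.c_[np.outer(s,yf)+x*xf,np.full(len(s),z)]; c=P@Ti[:3,:3].T+Ti[:3,3]
            uv=cv2.projectPoints(c*[1,-1,-1],np.zeros(3),np.zeros(3),K(p),np.array(p['dist_coeffs'],float))[0].reshape(-1,2).astype(np.float32)
            out.append(cv2.remap(g,uv[:,0],uv[:,1],cv2.INTER_LINEAR).ravel())
        return np.mean(out,0)
    # lane centre xf from row
    c=at_z(p,T,[[256,220]],38)[0,:2]@xf
    for nm,xs in (('jaw x517..527',np.r_[509:514,526:530]),):
        pr=prof(xs,38); d=np.gradient(pr,.5)
        k=[i for i in range(1,len(d)-1) if abs(d[i])>6 and abs(d[i])>=abs(d[i-1]) and abs(d[i])>abs(d[i+1])]
        print(f,nm,[(float(s[i]),int(d[i])) for i in k])
E
```

```text
w1 jaw x517..527 [(-162.0, 19), (-158.0, 40), (-150.0, -44), (-147.0, -12), (-145.5, 11), (-143.0, 17), (-141.5, -7), (-140.0, 9), (-138.5, -8), (-137.5, 12), (-135.0, 25), (-114.5, -6), (-112.0, -21), (-105.5, -14), (-94.5, -29), (-92.5, 10), (-90.0, 12), (-84.0, 46)]
w5 jaw x517..527 [(-161.0, 23), (-157.5, 35), (-150.0, -48), (-146.5, -12), (-142.5, 12), (-138.5, 13), (-115.0, -11), (-109.0, 13), (-91.5, -58), (-89.5, 7), (-83.5, 26)]
```

The jaw's back edge moved 3.5 mm while the end plate stayed put. That is the expected value for the right spacer, so I'm handing in.

```bash
python3 -c "
from workcell import ticket
print(ticket.close_job())"
```

```text
the job is handed in; nothing more can be done
None
```

The 16 mm block (mid_a) is fully home and upright in the gap, with the jaw pressed back about 3.5 mm against it; the other two blocks and the other things were left alone, and the job is handed in at about 10 s.

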